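# Press three hold-downs home on a strip jig

## Task

Hold the copper strip down in its jig: with a fingertip or the tips of the closed fingers, press the three plungers gently straight down until each is fully home, first the one with the long bar cap, then the round one, and last the square one, starting each only when the one before it is home. Grip and lift nothing, and leave the strip and the loose things round the jig where they are.

Things in the scene. Friction and masses are not known exactly. Their poses are not given: they have to be found in the camera images.
- jig: Wooden board of the jig, 90 (x) x 300 (y) x 12 mm, fixed on the bench; origin at the centre of its underside, x across, y along the strip. Three bridges stand on it in a row along its y, about 85 mm apart (middle one near its centre), in any order. Small loose things stand beside it, not nearer than 25 mm to any cap and none taller than 46 mm; a bench vise (114 mm high) is fixed between the jig and the robot, and tall pots of tools stand to the left of the jig.
- bar_cap (a point): Centre of the flat top of the hold-down plunger with the bar cap; steel, 10 mm thick. z up, x across the strip, y along it. The top stands about 77 mm above the bench when up and 63 mm when fully home. Cap seen from above: long narrow bar, 50 mm by 16 mm, its length across the strip (along the jig's x).
- bar_plunger (a joint): How far the bar-capped plunger is pressed down, m: 0 = up, 0.014 = fully home (the cap then sits on the brass collar). It moves straight down against up to about 3 N of friction, has a slightly springy stop at the end (about 5 N per mm: it may go 2 mm further under a 10 N push and comes back), and stays where it is left. It may start up to 3 mm down.
- bar_bridge: Dark steel bridge, fixed on the jig, that carries the bar-capped plunger: 70 mm across the strip, 22 mm along it, 34 mm high with a 6 mm collar; origin under its centre, on top of the board.
- round_cap (a point): Centre of the flat top of the hold-down plunger with the round cap; steel, 10 mm thick. z up, x across the strip, y along it. The top stands about 77 mm above the bench when up and 63 mm when fully home. Cap seen from above: round disc, 32 mm across.
- round_plunger (a joint): How far the round-capped plunger is pressed down, m: 0 = up, 0.014 = fully home (the cap then sits on the brass collar). It moves straight down against up to about 3 N of friction, has a slightly springy stop at the end (about 5 N per mm: it may go 2 mm further under a 10 N push and comes back), and stays where it is left. It may start up to 3 mm down.
- round_bridge: Dark steel bridge, fixed on the jig, that carries the round-capped plunger: 70 mm across the strip, 22 mm along it, 34 mm high with a 6 mm collar; origin under its centre, on top of the board.
- square_cap (a point): Centre of the flat top of the hold-down plunger with the square cap; steel, 10 mm thick. z up, x across the strip, y along it. The top stands about 77 mm above the bench when up and 63 mm when fully home. Cap seen from above: square, 30 mm by 30 mm.
- square_plunger (a joint): How far the square-capped plunger is pressed down, m: 0 = up, 0.014 = fully home (the cap then sits on the brass collar). It moves straight down against up to about 3 N of friction, has a slightly springy stop at the end (about 5 N per mm: it may go 2 mm further under a 10 N push and comes back), and stays where it is left. It may start up to 3 mm down.
- square_bridge: Dark steel bridge, fixed on the jig, that carries the square-capped plunger: 70 mm across the strip, 22 mm along it, 34 mm high with a 6 mm collar; origin under its centre, on top of the board.
- strip_center (a point): Centre of the loose copper strip, 16 x 250 x 3 mm, lying in the jig's channel under the three bridges; its y runs along its length.
- doming_block: Bystander, loose: grey steel cube with round hollows, 46 mm; origin at the centre of its underside.
- woven_ring: Bystander, loose: woven copper ring standing on its end, 36 mm across, 24 mm high; origin at the centre of its underside.
- dome_ring: Bystander, loose: ribbed copper dome, 22 mm across, 16 mm high; origin at the centre of its underside.
- beeswax: Bystander, loose: yellow block of beeswax, 34x52x20 mm; origin at the centre of its underside.
- clear_jar: Bystander, loose: small clear jar of filings, 38 mm across, 33 mm high; origin at the centre of its underside.
- tape_roll: Bystander, loose: roll of blue tape lying flat, 57 mm across, 24 mm high; origin at the centre of its underside.
- pliers_flat: Bystander, loose: flat pliers with red handles, 40x130 mm, 11 mm high; origin at the centre of its underside.

How it is judged (in metres and radians):
On the way, in this order (a step that is already met when the one before it is completed fails the run):
1. the bar-capped plunger is home (value of joint bar_plunger above 0.0115 m), for 0.1 s.
2. the round-capped plunger is home (value of joint round_plunger above 0.0115 m), for 0.1 s.
3. the square-capped plunger is home (value of joint square_plunger above 0.0115 m), for 0.1 s.
At the end, for the whole second after the job is handed in: All three plungers are down at least 11.5 of their 14 mm and at rest, the strip lies within 10 mm and every bystander within 20 mm of where it started (value of joint each of bar_plunger, round_plunger, square_plunger above 0.0115 m and velocity of joint each of bar_plunger, round_plunger, square_plunger below 0.01 m/s and distance of strip_center from where it was at the start of the episode below 0.01 m and distance of each of doming_block, woven_ring, dome_ring, beeswax, clear_jar, tape_roll, pliers_flat from where it was at the start of the episode below 0.02 m); the robot touches nothing.
It fails at once if a plunger was pressed (5 mm) before the one ahead of it was home (10 mm) ((value of joint round_plunger above 0.005 m and value of joint bar_plunger below 0.01 m) or (value of joint square_plunger above 0.005 m and value of joint bar_plunger below 0.01 m) or (value of joint square_plunger above 0.005 m and value of joint round_plunger below 0.01 m)).
It fails at once if a hold-down was pressed or squeezed with more than 25 N (contact force between any of the fingers, the arm and bar_bridge above 25 N or contact force between any of the fingers, the arm and round_bridge above 25 N or contact force between any of the fingers, the arm and square_bridge above 25 N).
It fails at once if the strip was shifted or lifted by more than 10 mm (distance of strip_center from where it was at the start of the episode above 0.01 m).
It fails at once if a loose bystander was shifted or lifted by more than 20 mm (distance of any of doming_block, woven_ring, dome_ring, beeswax, clear_jar, tape_roll, pliers_flat from where it was at the start of the episode above 0.02 m).
It also fails if it takes over 51 s, if anything falls off the work surface, if the arm or the gripper's body presses on something with over 40 N, if the wrist force passes 120 N, or if a joint passes its speed limit or range.

## Robot

A 7-joint arm with a two-finger parallel gripper is mounted at the origin on a cart in front of the work surface, level with it; the furniture and walls round the work are solid. World frame = base frame: x ahead of the robot, y to its left, z up, the work surface at z = 0. Lengths are in mm, angles in rad, forces in N, time in s.
With the tool pointing down it reaches from about 400 to 925 mm from the base axis. Payload 5.6 kg.
Tool frame: the origin (TCP) lies midway between the tips of the shut fingers; the grasp point (between the pads) lies 19 mm behind it; z points along the fingers, y is the line along which they close (so a half turn about z gives the same grasp; the last joint's range is limited). The gripper opens to 85 mm and grips with 20 to 120 N. Pads are 22 mm wide; open, the fingers measure 114 mm over their backs; the gripper's body (76 mm by 85 mm) begins 54 mm behind the grasp point. The pads swing forward as they close: fully open they stand 13 mm farther back than shut.
Start: joints at [-1.282, 0.468, -0.012, 1.603, 0.006, 1.071, -0.056], TCP at [211.775, 614.54, 231.29] pointing down, gripper open.
Joint ranges: [-2.53, 2.53], [-0.31, 2.02], [-1.57, 1.55], [0.28, 2.44], [-1.29, 4.43], [0.15, 1.84], [-2.92, 2.92]. Speed limits (rad/s): [2.57, 2.57, 3.14, 3.14, 3.14, 3.14, 3.14].

## Interface

Orientations are given as a unit quaternion [w, x, y, z].
In Python, from station import get_obs, capture, camera_params, close_job gives the robot as it stands.
- The arm moves only by the tool move_arm, never from a script. Its argument "plan" is a list that holds one entry, the list of rows, each a list of 6 numbers: the shift along the tool's x, y, z in cm, then the turn, a rotation vector about the tool's x, y, z in rad. A call has 1 to 8 rows; each row shifts and turns the commanded pose from where the row before left it, along the tool's axes as they then stand; what a row does not reach is not made up. A row lasts 1/10 s, in which the tool goes at most 50 mm and 8.59 degrees, less where a joint would pass 70% of its speed; a pose out of reach is approached as far as the arm can. A call with a gripper value outside its range is refused whole. "fingers" is the closure, from 0 (fully open) to 1 (shut), set as the call begins (left out, the last holds). The fingers move at their own pace and stop on an object; "squeeze" is the grip in N (left out, the last holds). Time passes only in rows, so rows that do not move let the fingers close. It gives the time, the measured TCP pose, the force, the opening and the grip force at its end, in the units of the state.
- get_obs(): the state, without advancing time (a new reading comes with each control period).
- capture(name): name is "scene" or "top"; returns the picture (384x512x3 uint8, red, green, blue); there is no depth.
- camera_params(name): a dict with "fx", "fy", "cx", "cy" (pixels), "dist_coeffs" ([k1, k2, p1, p2, k3] as OpenCV has them; the pictures are not rectified), "pose" (4x4, takes a point from camera to world coordinates). Camera axes: x right, y down, z forward; pixel columns grow to the right and rows downward; lengths in mm; the calibration is good to about 2 mm. A picture is of the moment at which its call begins. camera_params takes no time and is no camera call.
- close_job(): hands the job in; it is judged then, once.
The state is a dict: "t": time; "q": joint angles; "joint_vel": joint speeds; "tau": joint torques, N m; "tcp_pos": TCP position; "tool_rot": TCP orientation; "wrist_force": force on the tool from outside, world axes, zero at the start; "torque": the same for the moment, N m; "finger_gap": opening from 0.0 (shut) to 1.0 (fully open); "gripper_force": force on a finger pad.
Only numpy, scipy, OpenCV 4.12 (cv2) and the standard library are available. Lean on these libraries where they do the work, as an engineer would, in place of code of your own. Each camera call takes 0.05 s, during which the arm holds its last target. There are 200 camera calls.

## Working session

There is one attempt and no reset: what is moved stays moved. The work goes in short steps, Python scripts to look and compute and a tool call to move; the robot and the scene stay as the last step left them, time stands still between calls to the robot, and variables do not carry over. Pictures are saved under pics/ and viewed, at most 10 in all, crops included, and the job is handed in when it is done.

Besides the shell and the picture viewer there is one more tool, called after "Emit:" by a JSON object that holds its "fn" and its "kwargs". move_arm: Moves the arm, as the interface text tells. Its arguments: {"type":"object","properties":{"plan":{"type":"array","items":{"type":"array","items":{"type":"array","items":{"type":"number"}}}},"fingers":{"type":"number"},"squeeze":{"type":"number"}},"required":["plan"]}

```bash
mkdir -p pics; python3 - <<'E'
from station import *
import cv2
o=get_obs();print(o)
for n in("scene","top"):
    cv2.imwrite(f"pics/{n}0.png",cv2.resize(capture(n)[:,:,::-1],(800,600),interpolation=cv2.INTER_CUBIC));print(camera_params(n))
E
```

```text
{'t': 0.0, 'q': array([-1.28201673,  0.46839523, -0.0116145 ,  1.60364932,  0.00602183,
        1.07137049, -0.05631968]), 'joint_vel': array([-2.26645338e-03, -1.63829710e-03,  4.44935298e-05, -1.22864004e-03,
        3.46813964e-04, -1.84431681e-03, -3.85006623e-04]), 'tau': array([ 4.00870304e-04, -5.32383728e+01,  2.15423957e-02, -2.51305014e+01,
        1.13800820e-02,  7.95207219e-03, -1.36278888e-05]), 'tcp_pos': array([211.60236705, 613.99692241, 230.31597845]), 'tool_rot': array([-7.89786410e-05,  1.65160789e-01,  9.86266249e-01, -8.90545899e-04]), 'wrist_force': array([-0.39074002, -0.49386329,  0.56528658]), 'torque': array([0.06272514, 0.00078671, 0.011873  ]), 'gripper_force': 0.0, 'finger_gap': 0.9968809322139207}
{'fx': 420.8319474536123, 'fy': 420.8319474536123, 'cx': 252.71253471035968, 'cy': 191.04637932856858, 'dist_coeffs': array([-0.03703846,  0.        ,  0.        ,  0.        ,  0.        ]), 'pose': array([[-9.63082619e-01,  1.80780854e-01, -1.99474690e-01,
         7.75462940e+02],
       [ 2.68751966e-01,  6.02634938e-01, -7.51401033e-01,
         7.49024263e+02],
       [-1.56285029e-02, -7.77270490e-01, -6.28972444e-01,
         7.47925901e+02],
       [ 0.00000000e+00,  0.00000000e+00,  0.00000000e+00,
         1.00000000e+00]])}
{'fx': 409.98790810872276, 'fy': 409.98790810872276, 'cx': 250.84479862535662, 'cy': 190.3703956867724, 'dist_coeffs': array([-0.05725715,  0.        ,  0.        ,  0.        ,  0.        ]), 'pose': array([[-1.77159724e-02, -9.94379953e-01,  1.04377454e-01,
         4.35544641e+02],
       [-9.99806733e-01,  1.67286483e-02, -1.03270963e-02,
        -2.85134705e+01],
       [ 8.52296384e-03, -1.04540236e-01, -9.94484137e-01,
         1.19951349e+03],
       [ 0.00000000e+00,  0.00000000e+00,  0.00000000e+00,
         1.00000000e+00]])}
```

View pics/scene0.png

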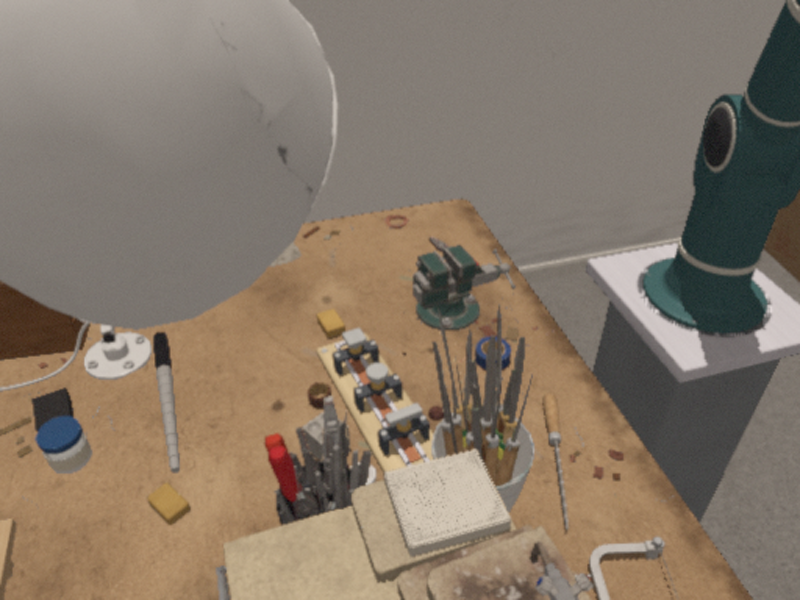

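View pics/top0.png

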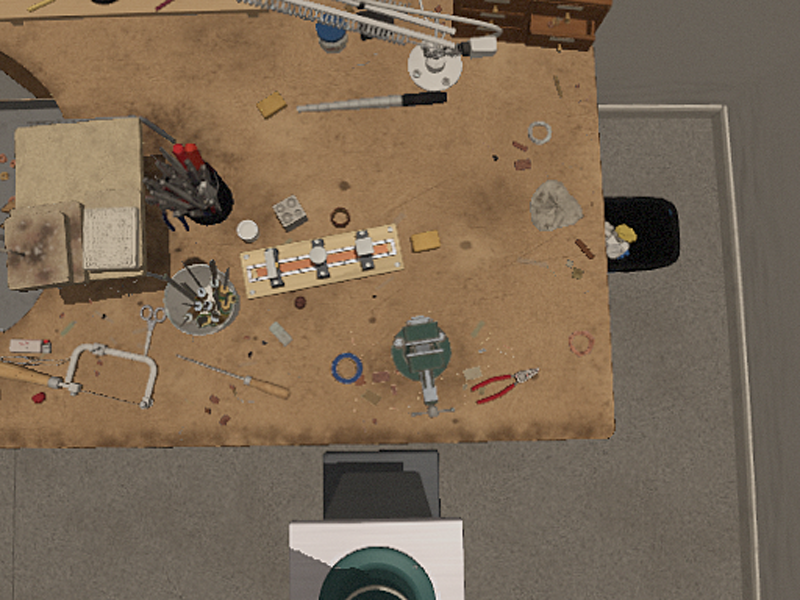

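The top view (800x600 scale) shows the jig near (322,262), with the bar cap at about (272,263), round at (319,255) and square at (365,246). The vise is at (421,350) and the pots are on the left, at (200,300) and (205,195). I'll zoom in to measure.

```bash
cat > h.py <<'E'
from station import *
import cv2, numpy as np
def ray(n,u,v,z):
    p=camera_params(n);K=np.array([[p['fx'],0,p['cx']],[0,p['fy'],p['cy']],[0,0,1]])
    x=cv2.undistortPoints(np.array([[[u,v]]],float),K,p['dist_coeffs'])[0,0]
    T=p['pose'];d=T[:3,:3]@[x[0],x[1],1];o=T[:3,3]
    return o+d*(z-o[2])/d[2]
def proj(n,P):
    p=camera_params(n);K=np.array([[p['fx'],0,p['cx']],[0,p['fy'],p['cy']],[0,0,1]])
    T=np.linalg.inv(p['pose'])
    return cv2.projectPoints(np.array(P,float).reshape(-1,1,3),cv2.Rodrigues(T[:3,:3])[0],T[:3,3],K,p['dist_coeffs'])[0][:,0]
E
python3 - <<'E'
from h import *
im=capture("top")[:,:,::-1];c=im[130:200,150:265]
a=cv2.resize(c,None,fx=6.9,fy=6.9,interpolation=cv2.INTER_CUBIC)
cv2.imwrite("pics/c1.png",a)
im=capture("scene")[:,:,::-1];c=im[200:305,190:290]
cv2.imwrite("pics/c2.png",cv2.resize(c,None,fx=5.7,fy=5.7,interpolation=cv2.INTER_CUBIC))
for u,v in((272,263),(319,255),(365,246)):print(ray("top",u*.64,v*.64,77))
E
```

```text
[618.35160494 171.38613668  77.        ]
[631.26921556  87.90682252  77.        ]
[646.09753554   6.08227031  77.        ]
```

View pics/c1.png

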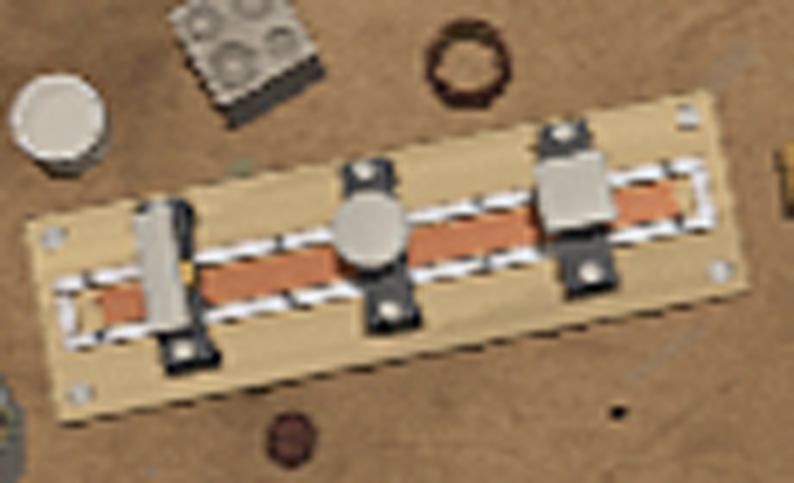

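View pics/c2.png

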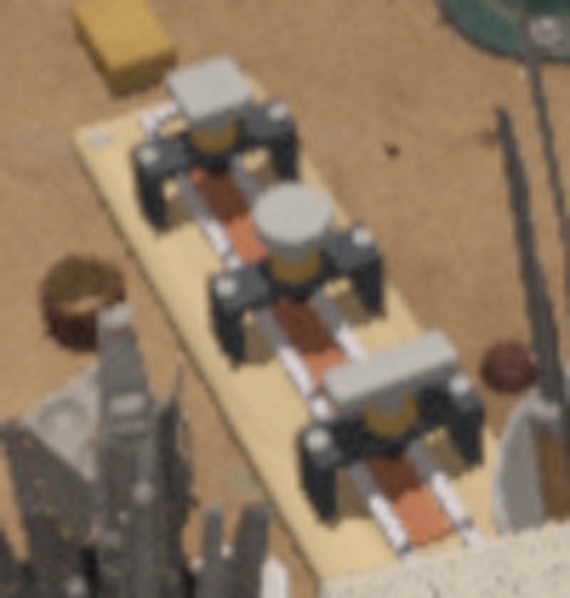

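c1 (top crop) puts the cap tops at bar (161,267), round (370,229) and square (573,189). c2 (scene crop) puts them at bar (391,371), round (292,213) and square (211,88). I'll triangulate from these.

```bash
python3 - <<'E'
from h import *
for n,a,b in(("bar",(161,267),(391,371)),("round",(370,229),(292,213)),("square",(573,189),(211,88))):
    A=(150+a[0]/6.9-.43,130+a[1]/6.9-.43);B=(190+b[0]/5.7-.41,200+b[1]/5.7-.41)
    for z in (70,77): print(n,z,ray("top",*A,z).round(1),ray("scene",*B,z).round(1))
# vise, pots
for nm,u,v,z in(("vise",421,350,114),("potL",200,300,100),("potU",205,195,100)):print(nm,ray("top",u*.64,v*.64,z).round())
# jig board corners (z=12)
for u,v in((28,222),(62,422),(745,290),(710,95)):print(ray("top",150+u/6.9-.43,130+v/6.9-.43,12).round(1))
E
```

```text
bar 70 [619.7 175.9  70. ] [615.7 180.   70. ]
bar 77 [618.6 174.7  77. ] [617.4 185.9  77. ]
round 70 [633.8  91.3  70. ] [630.5  90.2  70. ]
round 77 [632.6  90.6  77. ] [632.  97.  77.]
square 70 [648.8   9.   70. ] [645.    9.2  70. ]
square 77 [647.5   8.8  77. ] [646.3  16.8  77. ]
vise [459. -87. 114.]
potL [552. 292. 100.]
potU [738. 286. 100.]
[649.6 243.3  12. ]
[563.7 228.2  12. ]
[615.1 -61.4  12. ]
[699.6 -48.1  12. ]
```

Emit:
{"fn": "move_arm", "kwargs": {"plan": [[[0, 0, -3, 0, 0, -0.1], [0, 0, -3, 0, 0, -0.1], [0, 0, -3, 0, 0, -0.1], [0, 0, -3, 0, 0, -0.1], [0, 0, 0, 0, 0, -0.1], [0, 0, 0, 0, 0, 0], [0, 0, 0, 0, 0, 0]]], "fingers": 1}}

```text
t: 0.9
tcp_pos: [211.8, 614.0, 350.4]
tool_rot: [-0.0, -0.083, 0.997, -0.001]
wrist_force: [-0.5, -0.5, 0.0]
finger_gap: -0.001
gripper_force: 0.0
```

```bash
cat >> h.py <<'E'
from scipy.spatial.transform import Rotation as Rn
def go(*P):
    o=get_obs();w,x,y,z=o['tool_rot'];R=Rn.from_quat([x,y,z,w]).as_matrix()
    print('t',round(o['t'],2),'tcp',o['tcp_pos'].round(1),'F',o['wrist_force'].round(1),'gap',round(o['finger_gap'],2),'q',o['q'].round(2)); print(R.round(3).tolist())
    for p in P: print(p,'tool cm',(R.T@(np.array(p)-o['tcp_pos'])/10).round(2), 'yaw y-axis deg',np.degrees(np.arctan2(R[1,1],R[0,1])).round(1))
E
python3 -c "
from h import *
go((440,200,350),(618,175,350))"
```

```text
t 0.9 tcp [211.8 614.  350.4] F [-0.5 -0.5  0. ] gap -0.0 q [-1.22  0.39 -0.1   1.45  0.04  1.31  0.41]
[[-0.986, -0.165, -0.0], [-0.165, 0.986, -0.002], [0.001, -0.001, -1.0]]
(440, 200, 350) tool cm [-15.69 -44.6    0.09] yaw y-axis deg 99.5
(618, 175, 350) tool cm [-32.83 -50.     0.09] yaw y-axis deg 99.5
```

Emit:
{"fn": "move_arm", "kwargs": {"plan": [[[-0.9, -2.8, 0, 0, 0, 0], [-0.9, -2.8, 0, 0, 0, 0], [-0.9, -2.8, 0, 0, 0, 0], [-0.9, -2.8, 0, 0, 0, 0], [-0.9, -2.8, 0, 0, 0, 0], [-0.9, -2.8, 0, 0, 0, 0], [-0.9, -2.8, 0, 0, 0, 0], [-0.9, -2.8, 0, 0, 0, 0]]]}}

```text
t: 1.7
tcp_pos: [320.4, 404.2, 350.2]
tool_rot: [-0.001, -0.083, 0.997, -0.001]
wrist_force: [0.4, -1.0, 0.4]
finger_gap: -0.0
gripper_force: 0.0
```

Emit:
{"fn": "move_arm", "kwargs": {"plan": [[[-1.1, -2.8, 0, 0, 0, 0], [-1.1, -2.8, 0, 0, 0, 0], [-1.1, -2.8, 0, 0, 0, 0], [-1.1, -2.8, 0, 0, 0, 0], [-1.1, -2.8, 0, 0, 0, 0], [-1.1, -2.8, 0, 0, 0, 0], [-1.1, -2.8, 0, 0, 0, 0], [-1.1, -2.8, 0, 0, 0, 0]]]}}

```text
t: 2.5
tcp_pos: [444.5, 198.3, 350.4]
tool_rot: [-0.001, -0.083, 0.997, -0.0]
wrist_force: [0.2, 0.3, -0.3]
finger_gap: -0.001
gripper_force: 0.0
```

```bash
python3 -c "
from h import *
go((618,175,350),(618,175,120))"
```

```text
t 2.5 tcp [444.5 198.3 350.4] F [ 0.2  0.3 -0.3] gap -0.0 q [-0.67  0.07  0.19  1.85 -0.01  1.22  1.26]
[[-0.986, -0.165, -0.002], [-0.165, 0.986, -0.001], [0.002, -0.001, -1.0]]
(618, 175, 350) tool cm [-1.673e+01 -5.160e+00  1.000e-02] yaw y-axis deg 99.5
(618, 175, 120) tool cm [-16.77  -5.15  23.01] yaw y-axis deg 99.5
```

Emit:
{"fn": "move_arm", "kwargs": {"plan": [[[-2.4, -0.75, 0, 0, 0, 0], [-2.4, -0.75, 0, 0, 0, 0], [-2.4, -0.75, 0, 0, 0, 0], [-2.4, -0.7, 0, 0, 0, 0], [-2.4, -0.7, 0, 0, 0, 0], [-2.4, -0.75, 0, 0, 0, 0], [-2.35, -0.75, 0, 0, 0, 0], [0, 0, 0, 0, 0, 0]]]}}

```text
t: 3.3
tcp_pos: [620.0, 175.3, 349.1]
tool_rot: [-0.001, -0.082, 0.997, -0.001]
wrist_force: [0.1, -0.3, 0.0]
finger_gap: 0.002
gripper_force: 0.0
```

Emit:
{"fn": "move_arm", "kwargs": {"plan": [[[0, 0, 3, 0, 0, 0], [0, 0, 3, 0, 0, 0], [0, 0, 3, 0, 0, 0], [0, 0, 3, 0, 0, 0], [0, 0, 3, 0, 0, 0], [0, 0, 3, 0, 0, 0], [0, 0, 3, 0, 0, 0], [0, 0, 3.5, 0, 0, 0]]]}}

```text
t: 4.1
tcp_pos: [617.5, 177.2, 105.2]
tool_rot: [-0.0, -0.083, 0.997, 0.0]
wrist_force: [-0.7, 0.3, 0.3]
finger_gap: 0.0
gripper_force: 0.0
```

```bash
python3 - <<'E'
from h import *
go((618,175,100))
im=capture("scene")[:,:,::-1];c=im[180:330,170:340]
cv2.imwrite("pics/c3.png",cv2.resize(c,None,fx=4,fy=4,interpolation=cv2.INTER_CUBIC))
E
```

```text
t 4.1 tcp [617.5 177.2 105.2] F [-0.7  0.3  0.3] gap 0.0 q [-0.49  0.6   0.22  1.73 -0.17  0.83  1.54]
[[-0.986, -0.166, -0.0], [-0.166, 0.986, 0.0], [0.0, 0.0, -1.0]]
(618, 175, 100) tool cm [-0.02 -0.23  0.52] yaw y-axis deg 99.6
```

View pics/c3.png

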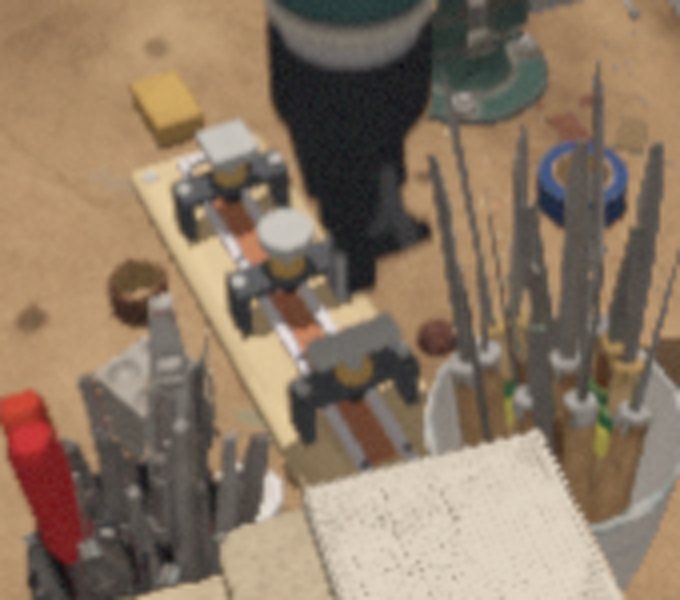

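The closed fingertips are at c3 (355,287), just above the bar cap at (352,343). I'll check this against the projected TCP.

```bash
python3 - <<'E'
from h import *
print((proj("scene",[[617.5,177.2,105.2],[618,175,77],[618,175,74]])-[170,180])*4+1.5)
E
```

```text
[[348.86482859 291.3734516 ]
 [347.29960049 325.27386035]
 [347.35628588 329.09345986]]
```

Emit:
{"fn": "move_arm", "kwargs": {"plan": [[[0, -0.1, 0.5, 0, 0, 0], [0, 0, 0.5, 0, 0, 0], [0, 0, 0.5, 0, 0, 0], [0, 0, 0.5, 0, 0, 0], [0, 0, 0.3, 0, 0, 0], [0, 0, 0.2, 0, 0, 0], [0, 0, 0.2, 0, 0, 0], [0, 0, 0, 0, 0, 0]]]}}

```text
t: 4.95
tcp_pos: [618.3, 175.9, 79.1]
tool_rot: [-0.0, -0.084, 0.996, -0.0]
wrist_force: [-0.2, -0.1, 0.2]
finger_gap: 0.001
gripper_force: 0.0
```

Emit:
{"fn": "move_arm", "kwargs": {"plan": [[[0, 0, 0.2, 0, 0, 0], [0, 0, 0, 0, 0, 0]]]}}

```text
t: 5.15
tcp_pos: [618.4, 175.8, 77.1]
tool_rot: [-0.0, -0.084, 0.996, -0.0]
wrist_force: [-0.5, -0.7, -0.9]
finger_gap: -0.003
gripper_force: 0.0
```

Emit:
{"fn": "move_arm", "kwargs": {"plan": [[[0, 0, 0.2, 0, 0, 0], [0, 0, 0, 0, 0, 0]]]}}

```text
t: 5.35
tcp_pos: [618.2, 175.9, 75.0]
tool_rot: [-0.0, -0.084, 0.996, -0.0]
wrist_force: [0.3, 0.2, -0.4]
finger_gap: -0.0
gripper_force: 0.0
```

Emit:
{"fn": "move_arm", "kwargs": {"plan": [[[0, 0, 0.2, 0, 0, 0], [0, 0, 0, 0, 0, 0]]]}}

```text
t: 5.55
tcp_pos: [618.4, 175.9, 73.3]
tool_rot: [0.0, -0.084, 0.996, 0.0]
wrist_force: [-0.6, -0.6, 0.4]
finger_gap: -0.0
gripper_force: 0.4
```

Emit:
{"fn": "move_arm", "kwargs": {"plan": [[[0, 0, 0.2, 0, 0, 0], [0, 0, 0, 0, 0, 0]]]}}

```text
t: 5.75
tcp_pos: [618.4, 175.9, 71.2]
tool_rot: [0.0, -0.084, 0.996, 0.0]
wrist_force: [-0.7, -0.2, 2.1]
finger_gap: -0.003
gripper_force: 0.7
```

Emit:
{"fn": "move_arm", "kwargs": {"plan": [[[0, 0, 0.2, 0, 0, 0], [0, 0, 0, 0, 0, 0]]]}}

```text
t: 5.95
tcp_pos: [618.4, 175.9, 69.1]
tool_rot: [0.0, -0.084, 0.996, 0.0]
wrist_force: [0.6, -0.2, 1.2]
finger_gap: -0.004
gripper_force: 0.6
```

Emit:
{"fn": "move_arm", "kwargs": {"plan": [[[0, 0, 0.2, 0, 0, 0], [0, 0, 0, 0, 0, 0]]]}}

```text
t: 6.15
tcp_pos: [618.5, 175.9, 67.1]
tool_rot: [0.0, -0.084, 0.996, -0.0]
wrist_force: [0.0, -0.5, 1.1]
finger_gap: -0.0
gripper_force: 0.5
```

Emit:
{"fn": "move_arm", "kwargs": {"plan": [[[0, 0, 0.2, 0, 0, 0], [0, 0, 0, 0, 0, 0]]]}}

```text
t: 6.35
tcp_pos: [618.5, 175.9, 65.0]
tool_rot: [0.0, -0.084, 0.996, -0.0]
wrist_force: [-0.0, -0.3, 1.2]
finger_gap: -0.003
gripper_force: 0.4
```

Contact came at about z 73, with 1–2 N of friction. I'll continue in small steps to the stop.

Emit:
{"fn": "move_arm", "kwargs": {"plan": [[[0, 0, 0.1, 0, 0, 0], [0, 0, 0.1, 0, 0, 0], [0, 0, 0, 0, 0, 0]]]}}

```text
t: 6.65
tcp_pos: [618.5, 175.9, 63.2]
tool_rot: [0.0, -0.084, 0.996, 0.0]
wrist_force: [0.3, 0.3, 2.2]
finger_gap: 0.002
gripper_force: 0.8
```

Emit:
{"fn": "move_arm", "kwargs": {"plan": [[[0, 0, 0.1, 0, 0, 0], [0, 0, 0, 0, 0, 0]]]}}

```text
t: 6.85
tcp_pos: [618.5, 175.9, 62.3]
tool_rot: [0.0, -0.084, 0.996, 0.0]
wrist_force: [-0.0, -0.0, 2.5]
finger_gap: 0.0
gripper_force: 1.3
```

Emit:
{"fn": "move_arm", "kwargs": {"plan": [[[0, 0, 0.1, 0, 0, 0], [0, 0, 0, 0, 0, 0], [0, 0, 0, 0, 0, 0]]]}}

```text
t: 7.15
tcp_pos: [618.5, 175.9, 61.7]
tool_rot: [0.0, -0.084, 0.996, 0.0]
wrist_force: [-1.1, -0.8, 4.8]
finger_gap: 0.001
gripper_force: 2.7
```

Emit:
{"fn": "move_arm", "kwargs": {"plan": [[[0, 0, 0.1, 0, 0, 0], [0, 0, 0, 0, 0, 0], [0, 0, 0, 0, 0, 0]]]}}

```text
t: 7.45
tcp_pos: [618.5, 175.9, 61.1]
tool_rot: [0.0, -0.084, 0.996, 0.0]
wrist_force: [-3.6, -1.2, 8.6]
finger_gap: 0.001
gripper_force: 4.1
```

Emit:
{"fn": "move_arm", "kwargs": {"plan": [[[0, 0, -0.5, 0, 0, 0], [0, 0, -1, 0, 0, 0], [0, 0, -2, 0, 0, 0], [0, 0, -2, 0, 0, 0], [0, 0, 0, 0, 0, 0]]]}}

```text
t: 7.95
tcp_pos: [620.4, 176.4, 118.4]
tool_rot: [0.003, -0.084, 0.996, 0.001]
wrist_force: [0.4, -0.9, 0.0]
finger_gap: -0.003
gripper_force: 0.0
```

```bash
python3 - <<'E'
from h import *
go((632,91,100),(646.5,8.5,100))
E
```

```text
t 7.95 tcp [620.4 176.4 118.4] F [ 0.4 -0.9  0. ] gap -0.0 q [-0.49  0.58  0.22  1.72 -0.16  0.85  1.54]
[[-0.986, -0.167, 0.005], [-0.167, 0.986, 0.002], [-0.005, 0.001, -1.0]]
(632, 91, 100) tool cm [ 0.29 -8.61  1.84] yaw y-axis deg 99.6
(646.5, 8.5, 100) tool cm [  0.24 -16.99   1.83] yaw y-axis deg 99.6
```

Emit:
{"fn": "move_arm", "kwargs": {"plan": [[[0.1, -2.5, 0, 0, 0, 0], [0, -2.5, 0, 0, 0, 0], [0, -2.5, 0, 0, 0, 0], [0, -1, 0, 0, 0, 0], [0, 0, 0, 0, 0, 0], [0, 0, 1, 0, 0, 0], [0, 0, 1, 0, 0, 0], [0, 0, 0, 0, 0, 0]]]}}

```text
t: 8.75
tcp_pos: [629.8, 93.5, 92.8]
tool_rot: [-0.002, -0.085, 0.996, 0.0]
wrist_force: [-0.3, 0.3, 0.4]
finger_gap: 0.003
gripper_force: 0.0
```

```bash
python3 - <<'E'
from h import *
go((632,91,79))
im=capture("scene")[:,:,::-1];c=im[180:330,170:340]
cv2.imwrite("pics/c4.png",cv2.resize(c,None,fx=4,fy=4,interpolation=cv2.INTER_CUBIC))
E
```

```text
t 8.75 tcp [629.8  93.5  92.8] F [-0.3  0.3  0.4] gap 0.0 q [-0.36  0.61  0.22  1.74 -0.18  0.81  1.68]
[[-0.986, -0.17, -0.004], [-0.17, 0.986, -0.0], [0.004, 0.001, -1.0]]
(632, 91, 79) tool cm [-0.18 -0.28  1.38] yaw y-axis deg 99.8
```

View pics/c4.png

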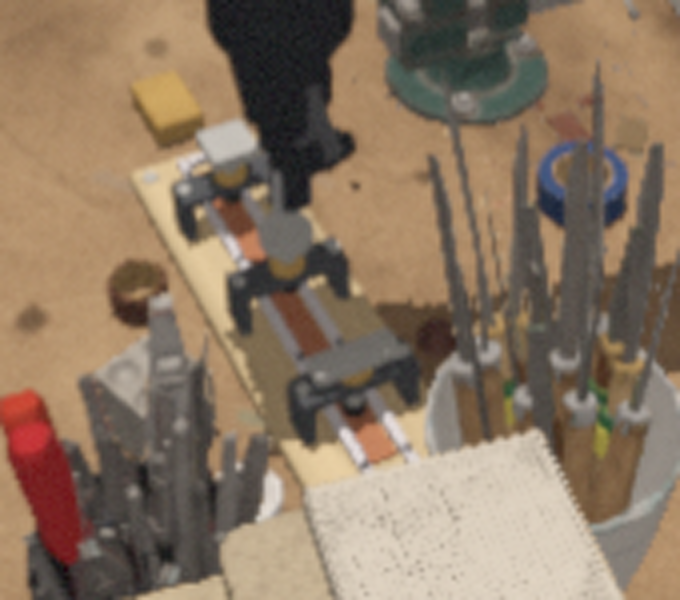

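The bar cap at (355,355) now sits on its bridge. The tips are at (290,205), above the round cap at (288,235).

Emit:
{"fn": "move_arm", "kwargs": {"plan": [[[-0.1, -0.2, 0.5, 0, 0, 0], [0, 0, 0.5, 0, 0, 0], [0, 0, 0.3, 0, 0, 0], [0, 0, 0.2, 0, 0, 0], [0, 0, 0, 0, 0, 0]]]}}

```text
t: 9.3
tcp_pos: [632.8, 90.1, 80.0]
tool_rot: [-0.0, -0.084, 0.996, -0.0]
wrist_force: [0.2, -0.3, -0.2]
finger_gap: -0.001
gripper_force: 0.0
```

Emit:
{"fn": "move_arm", "kwargs": {"plan": [[[0, 0, 0.2, 0, 0, 0], [0, 0, 0.2, 0, 0, 0], [0, 0, 0, 0, 0, 0]]]}}

```text
t: 9.6
tcp_pos: [633.0, 90.2, 76.2]
tool_rot: [0.0, -0.084, 0.996, 0.0]
wrist_force: [-0.1, -0.5, 0.1]
finger_gap: -0.002
gripper_force: 0.0
```

Emit:
{"fn": "move_arm", "kwargs": {"plan": [[[0, 0, 0.2, 0, 0, 0], [0, 0, 0.2, 0, 0, 0], [0, 0, 0, 0, 0, 0]]]}}

```text
t: 9.9
tcp_pos: [633.1, 90.2, 72.3]
tool_rot: [0.0, -0.084, 0.996, 0.0]
wrist_force: [0.1, -0.4, 0.7]
finger_gap: -0.004
gripper_force: 0.6
```

Emit:
{"fn": "move_arm", "kwargs": {"plan": [[[0, 0, 0.2, 0, 0, 0], [0, 0, 0.2, 0, 0, 0], [0, 0, 0, 0, 0, 0]]]}}

```text
t: 10.2
tcp_pos: [633.1, 90.2, 68.0]
tool_rot: [0.0, -0.084, 0.996, -0.0]
wrist_force: [0.1, 0.3, 0.8]
finger_gap: 0.0
gripper_force: 0.3
```

Emit:
{"fn": "move_arm", "kwargs": {"plan": [[[0, 0, 0.2, 0, 0, 0], [0, 0, 0.2, 0, 0, 0], [0, 0, 0, 0, 0, 0]]]}}

```text
t: 10.5
tcp_pos: [633.0, 90.2, 64.0]
tool_rot: [0.0, -0.084, 0.996, -0.0]
wrist_force: [0.2, 0.0, 0.2]
finger_gap: 0.002
gripper_force: 0.3
```

Emit:
{"fn": "move_arm", "kwargs": {"plan": [[[0, 0, 0.1, 0, 0, 0], [0, 0, 0.1, 0, 0, 0], [0, 0, 0, 0, 0, 0], [0, 0, 0, 0, 0, 0]]]}}

```text
t: 10.9
tcp_pos: [633.0, 90.1, 62.3]
tool_rot: [0.0, -0.084, 0.996, 0.0]
wrist_force: [0.1, -0.6, 2.4]
finger_gap: -0.003
gripper_force: 1.1
```

Emit:
{"fn": "move_arm", "kwargs": {"plan": [[[0, 0, 0.1, 0, 0, 0], [0, 0, 0, 0, 0, 0], [0, 0, 0, 0, 0, 0]]]}}

```text
t: 11.2
tcp_pos: [633.0, 90.1, 61.7]
tool_rot: [0.0, -0.084, 0.996, 0.0]
wrist_force: [-1.1, 0.5, 5.5]
finger_gap: 0.001
gripper_force: 2.6
```

The force is rising at the stop just as it did for the bar, so I'll add one more mm and then move on to the square cap.

Emit:
{"fn": "move_arm", "kwargs": {"plan": [[[0, 0, 0.1, 0, 0, 0], [0, 0, 0, 0, 0, 0], [0, 0, 0, 0, 0, 0]]]}}

```text
t: 11.5
tcp_pos: [633.1, 90.1, 61.2]
tool_rot: [0.0, -0.084, 0.996, 0.0]
wrist_force: [-2.7, -0.3, 7.9]
finger_gap: -0.002
gripper_force: 4.1
```

Emit:
{"fn": "move_arm", "kwargs": {"plan": [[[0, 0, -0.5, 0, 0, 0], [0, 0, -1, 0, 0, 0], [0, 0, -1.5, 0, 0, 0], [0, 0, -1.5, 0, 0, 0], [0, 0, 0, 0, 0, 0], [0, 0, 0, 0, 0, 0]]]}}

```text
t: 12.1
tcp_pos: [633.3, 90.3, 106.2]
tool_rot: [0.001, -0.084, 0.996, 0.0]
wrist_force: [-0.3, 0.3, 0.1]
finger_gap: -0.001
gripper_force: 0.0
```

Emit:
{"fn": "move_arm", "kwargs": {"plan": [[[0, -2.4, 0, 0, 0, 0], [0, -2.4, 0, 0, 0, 0], [0, -2.4, 0, 0, 0, 0], [0, -1, 0, 0, 0, 0], [0, 0, 0, 0, 0, 0], [0, 0, 1, 0, 0, 0], [0, 0, 0, 0, 0, 0], [0, 0, 0, 0, 0, 0]]]}}

```text
t: 12.9
tcp_pos: [646.1, 11.0, 94.5]
tool_rot: [-0.001, -0.085, 0.996, 0.0]
wrist_force: [-0.1, -1.5, -0.5]
finger_gap: 0.003
gripper_force: 0.0
```

```bash
python3 - <<'E'
from h import *
go((647,8.5,79))
im=capture("scene")[:,:,::-1];c=im[180:330,170:340]
cv2.imwrite("pics/c5.png",cv2.resize(c,None,fx=4,fy=4,interpolation=cv2.INTER_CUBIC))
E
```

```text
t 12.9 tcp [646.1  11.   94.5] F [-0.1 -1.5 -0.5] gap 0.0 q [-0.23  0.62  0.23  1.72 -0.18  0.82  1.82]
[[-0.986, -0.169, -0.001], [-0.169, 0.986, 0.001], [0.001, 0.001, -1.0]]
(647, 8.5, 79) tool cm [-0.05 -0.26  1.55] yaw y-axis deg 99.8
```

View pics/c5.png

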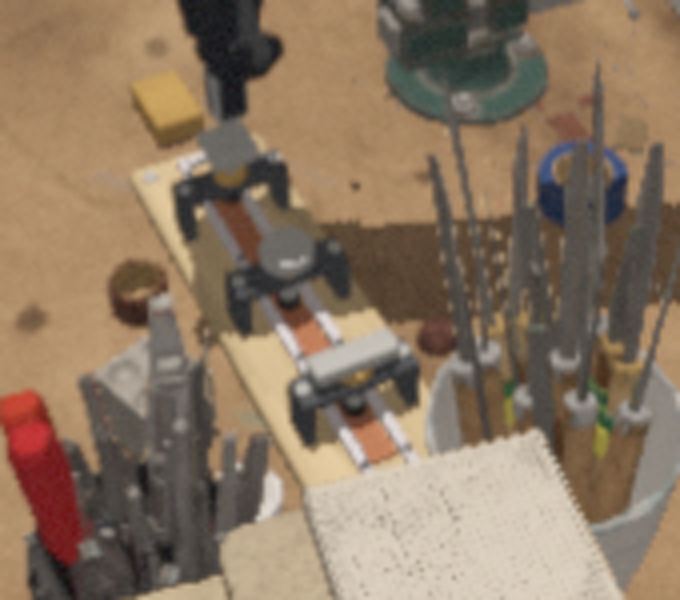

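The bar cap at (350,358) and the round cap at (288,253) are down. The tips are at (230,115), above the square cap at (228,145).

Emit:
{"fn": "move_arm", "kwargs": {"plan": [[[0, -0.1, 0.5, 0, 0, 0], [0, 0, 0.5, 0, 0, 0], [0, 0, 0.4, 0, 0, 0], [0, 0, 0.2, 0, 0, 0], [0, 0, 0, 0, 0, 0]]]}}

```text
t: 13.45
tcp_pos: [646.6, 8.3, 78.8]
tool_rot: [-0.0, -0.084, 0.996, 0.0]
wrist_force: [-0.7, -0.0, 0.3]
finger_gap: 0.0
gripper_force: 0.0
```

Emit:
{"fn": "move_arm", "kwargs": {"plan": [[[0, 0, 0.2, 0, 0, 0], [0, 0, 0.2, 0, 0, 0], [0, 0, 0, 0, 0, 0]]]}}

```text
t: 13.75
tcp_pos: [646.8, 8.3, 75.1]
tool_rot: [-0.0, -0.084, 0.996, -0.0]
wrist_force: [0.1, -0.1, 0.2]
finger_gap: 0.001
gripper_force: 0.0
```

Emit:
{"fn": "move_arm", "kwargs": {"plan": [[[0, 0, 0.2, 0, 0, 0], [0, 0, 0.2, 0, 0, 0], [0, 0, 0, 0, 0, 0]]]}}

```text
t: 14.05
tcp_pos: [647.0, 8.2, 71.3]
tool_rot: [0.0, -0.084, 0.996, -0.0]
wrist_force: [0.1, -0.4, 1.1]
finger_gap: -0.002
gripper_force: 0.6
```

Emit:
{"fn": "move_arm", "kwargs": {"plan": [[[0, 0, 0.2, 0, 0, 0], [0, 0, 0.2, 0, 0, 0], [0, 0, 0, 0, 0, 0]]]}}

```text
t: 14.35
tcp_pos: [647.0, 8.3, 67.0]
tool_rot: [0.0, -0.084, 0.996, -0.0]
wrist_force: [0.6, 0.8, 0.1]
finger_gap: -0.001
gripper_force: 0.4
```

Emit:
{"fn": "move_arm", "kwargs": {"plan": [[[0, 0, 0.2, 0, 0, 0], [0, 0, 0.1, 0, 0, 0], [0, 0, 0, 0, 0, 0]]]}}

```text
t: 14.65
tcp_pos: [646.9, 8.3, 64.1]
tool_rot: [0.0, -0.084, 0.996, -0.0]
wrist_force: [-0.1, -0.6, 1.3]
finger_gap: 0.001
gripper_force: 0.5
```

Emit:
{"fn": "move_arm", "kwargs": {"plan": [[[0, 0, 0.1, 0, 0, 0], [0, 0, 0.1, 0, 0, 0], [0, 0, 0, 0, 0, 0], [0, 0, 0, 0, 0, 0]]]}}

```text
t: 15.05
tcp_pos: [647.0, 8.3, 62.3]
tool_rot: [0.0, -0.084, 0.996, -0.0]
wrist_force: [-0.2, 1.6, 2.0]
finger_gap: -0.002
gripper_force: 1.2
```

Emit:
{"fn": "move_arm", "kwargs": {"plan": [[[0, 0, 0.1, 0, 0, 0], [0, 0, 0, 0, 0, 0], [0, 0, 0, 0, 0, 0]]]}}

```text
t: 15.35
tcp_pos: [647.0, 8.3, 61.7]
tool_rot: [0.0, -0.084, 0.996, 0.0]
wrist_force: [-0.9, 0.5, 5.2]
finger_gap: 0.003
gripper_force: 2.6
```

Emit:
{"fn": "move_arm", "kwargs": {"plan": [[[0, 0, 0.1, 0, 0, 0], [0, 0, 0, 0, 0, 0], [0, 0, 0, 0, 0, 0]]]}}

```text
t: 15.65
tcp_pos: [647.0, 8.3, 61.2]
tool_rot: [0.0, -0.084, 0.996, 0.0]
wrist_force: [-1.5, -0.1, 7.9]
finger_gap: -0.001
gripper_force: 4.1
```

Emit:
{"fn": "move_arm", "kwargs": {"plan": [[[0, 0, -0.5, 0, 0, 0], [0, 0, -1.5, 0, 0, 0], [0, 0, -2.5, 0, 0, 0], [0, 0, -2.5, 0, 0, 0], [0, 0, -2.5, 0, 0, 0], [0, 0, 0, 0, 0, 0], [0, 0, 0, 0, 0, 0], [0, 0, 0, 0, 0, 0]]]}}

```text
t: 16.45
tcp_pos: [646.0, 8.4, 154.5]
tool_rot: [-0.001, -0.084, 0.996, 0.0]
wrist_force: [-0.5, -1.0, 0.3]
finger_gap: 0.002
gripper_force: 0.0
```

```bash
python3 - <<'E'
from h import *
go()
im=capture("scene")[:,:,::-1];c=im[180:330,170:340]
cv2.imwrite("pics/c6.png",cv2.resize(c,None,fx=4,fy=4,interpolation=cv2.INTER_CUBIC))
E
```

```text
t 16.45 tcp [646.    8.4 154.5] F [-0.5 -1.   0.3] gap 0.0 q [-0.24  0.55  0.25  1.69 -0.16  0.93  1.8 ]
[[-0.986, -0.167, -0.002], [-0.167, 0.986, -0.0], [0.002, 0.0, -1.0]]
```

View pics/c6.png

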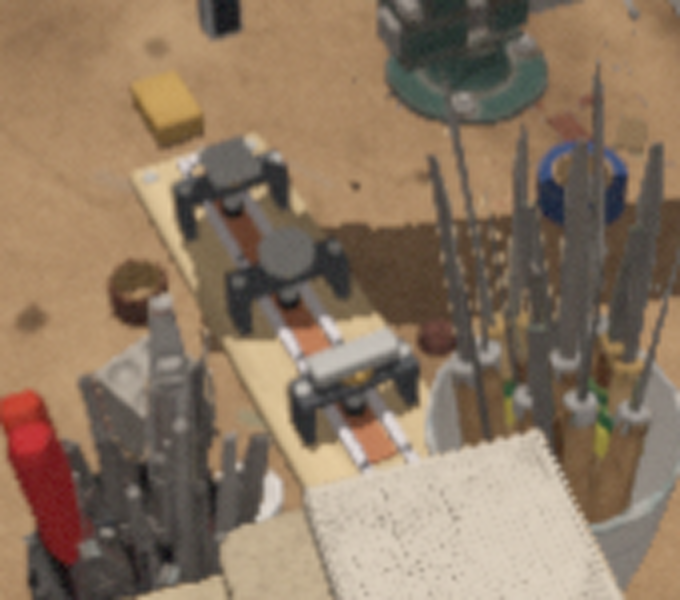

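All three caps are down: square at (230,163), round at (288,253) and bar at (350,358). The bystanders and strip look unmoved, and the gripper is clear of everything.

```bash
python3 -c "
from station import *
print(close_job())"
```

```text
the job is handed in; nothing more can be done
None
```

I pressed the bar, round and square plungers home in that order, each to the springy stop at about 8–9 N; the strip and loose things looked unmoved, and I handed the job in with the arm clear at about 16.5 s (no verdict was returned).

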